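# Clamp a relay in the test jig and hold the lever

### The job

Pick the blue relay out of the pocket tray and set it down flat in the grey nest of the test clamp. Once it sits there released, flip the red safety catch over to the outside, away from the clamp's middle, so that the lever is free; then take the orange lever handle, pull it over towards the nest as far as it goes, so that the rubber foot presses on the relay, and finish while still holding it pulled (it springs back if let go). Leave the other relays, the tape roll and the green-topped box where they are.

Things in the scene. Friction and masses are not known exactly. Their poses are not given: they have to be found in the camera images.
- relay_blue: the blue relay, a rectangular block 19 (its x) by 15.5 (its y) by 15.5 mm high, standing loose in one pocket of the tray; origin at the centre of its underside, x along the 19 mm side; this is the one to clamp; 12 g or so. Either way round fits the nest.
- relay_yellow: the yellow relay, a rectangular block 19 (its x) by 15.5 (its y) by 15.5 mm high, standing loose in one pocket of the tray; origin at the centre of its underside, x along the 19 mm side; leave it.
- relay_black: the black relay, a rectangular block 19 (its x) by 15.5 (its y) by 15.5 mm high, standing loose in one pocket of the tray; origin at the centre of its underside, x along the 19 mm side; leave it.
- tray: white pocket tray, fixed to the bench, 125 x 125 x 10 mm, origin at the centre of its underside; four pockets at x, y = +-32 mm, each 21 (along x) by 17.5 mm, 5 mm deep: the relays' undersides are 5 mm above the bench and 10.5 mm of each stands above the tray. One pocket is empty; which relay is where varies
- clamp: relay test clamp, fixed: base plate 10 mm thick, x -145 to +60, y -140 to +60 mm; origin on the bench below the lever pivot (55 mm up, axis y, posts 72 mm high at y +-26). -x points to the nest, roughly to the robot. The blue clamp arm stands nearly upright at rest, its foot reaching to x -45 mm at 140 to 165 mm height, and comes down on the nest when the lever is pulled
- nest_floor (a point): centre of the nest pocket's floor, 24 mm above the bench, at clamp x -100, y 0 mm; axes as the clamp's. The nest is a grey block 56 x 52 mm, top 30 mm above the bench; pocket 23 (along clamp x) by 19.5 mm, 6 mm deep, its upper 4 mm a funnel 3 mm wide all round. A seated relay lies along clamp x and stands 9.5 mm above the block
- catch (a joint): angle of the red safety catch, rad: 0 = upright, locked (its nose, a 10 mm rod pointing to clamp +y, blocks the handle's side bar after about 5 degrees); grows as it flips outward (to clamp -y); 1.4 = stop, nearly flat outside. Above 1.0 counts as open. Light friction (1 N at the knob); stays where it is left. Starts at 0 to 0.2
- catch_knob (a point): centre of the catch's red barrel knob, 18 mm in diameter, 20 mm long, axis along clamp x. It turns about a hinge parallel to clamp x at clamp x +15, y -105 mm, 40 mm above the bench, at a radius of 80 mm (120 mm above the bench when upright). The stem below it is 8 mm (x) by 10 mm. Nothing else within 40 mm of the knob but its nose rod
- lever (a joint): angle of the lever, rad: 0 = rest (end stop), grows as the handle is pulled over the top towards the nest (clamp -x); the foot touches a seated relay at about 1.33, stop at 1.42; above 1.34 counts as fully pulled. It springs back: about 2 N at the handle at rest, 4 to 9 N when fully pulled
- handle_mid (a point): middle of the handle's orange crossbar: round, 16 mm in diameter, 112 mm long, along clamp y, free all round between two steel side bars (10 mm thick, y +-52 mm). At rest at clamp x +77 mm, 147 mm above the bench; swings on a 120 mm radius about the pivot (clamp x 0, 55 mm up), ending at x -79 mm, 145 mm up
- foot: spring-loaded rubber foot (13 mm in diameter) at the end of the clamp arm; it yields up to 12 mm and presses the seated relay with about 3 to 6 N when the lever is fully pulled; origin at the centre of its pressing face
- tape_roll: roll of black tape lying flat, 58 mm in diameter, 19 mm high, loose; leave it
- project_box: grey plastic box with a green lid, 70 x 95 x 42 mm, loose; leave it

How it is judged:
On the way, in this order (a step that is already met when the one before it is completed fails the run):
1. the blue relay sits flat in the nest, released, with the catch still locking the lever (horizontal distance between relay_blue and nest_floor below 0.004 m and z of relay_blue in the frame of nest_floor between -0.003 and 0.0025 m and angle between relay_blue's own z axis and vertical below 0.12 rad and contact force between the fingers and relay_blue below 0.1 N and value of joint catch below 0.5 rad), for 0.2 s.
2. the safety catch is flipped open (value of joint catch above 1 rad and value of joint lever below 0.3 rad), for 0.1 s.
3. the lever is pulled over and the foot presses the relay (value of joint lever above 1.34 rad and contact force between foot and relay_blue above 1 N), for 0.2 s.
At the end, for the whole second after the job is handed in: The blue relay is flat in the nest (centre within 4 mm, underside within 2.5 mm of the pocket floor), the catch is open (above 1.0 rad), the fingers are holding the handle with the lever pulled past 1.34 rad and still, and the foot presses the relay with more than 1 N (all of step 3 and horizontal distance between relay_blue and nest_floor below 0.004 m and z of relay_blue in the frame of nest_floor between -0.003 and 0.0025 m and angle between relay_blue's own z axis and vertical below 0.12 rad and value of joint catch above 1 rad and contact force between the fingers and lever above 1 N and velocity of joint lever between -0.1 and 0.1 rad/s); the arm keeps its last pose, push and grip.
It fails at once if the lever is forced past the closed catch (value of joint lever above 0.3 rad and value of joint catch below 0.25 rad).
It fails at once if another relay is moved out of its pocket (distance of any of relay_yellow, relay_black from where it was at the start of the episode above 0.012 m).
It fails at once if the tape roll or the green-topped box is pushed away (distance of any of tape_roll, project_box from where it was at the start of the episode above 0.025 m).
It also fails if it takes over 61 s, if anything falls off the work surface, if the arm or the gripper's body presses on something with over 40 N, if the wrist force passes 120 N, or if a joint passes its speed limit or range.

### The arm

A 6-joint arm with a two-finger parallel gripper is mounted at the origin on the work surface. World frame = base frame: x ahead of the robot, y to its left, z up, the work surface at z = 0. Lengths are in m, angles in rad, forces in N, time in s.
With the tool pointing down it reaches from about 0.35 to 0.975 m from the base axis. Payload 4.9 kg.
Tool frame: the origin (TCP) lies on the centre line of the jaws, within the pads' length; the fingertips stand ahead of it and the grasp point (between the pads) is the TCP (manip.tip_extent is the z of the fingertips in the tool frame, in m); z points along the fingers, y is the line along which they close (so a half turn about z gives the same grasp; the last joint's range is limited). The gripper opens to 85 mm and grips with 20 to 120 N. Pads are 22 mm wide; open, the fingers measure 114 mm over their backs; the gripper's body (76 mm by 85 mm) begins 54 mm behind the grasp point. The pads swing forward as they close: fully open they stand 13 mm farther back than shut.
Start: joints at [-1.354, 0.053, 1.613, -0, 1.476, -0.119], TCP at [0.206, -0.59, 0.25] pointing down, gripper open.
Joint ranges: [-3.01, 3.01], [-1.01, 2.22], [0.06, 2.58], [-1.02, 4.17], [0.09, 2.62], [-3.14, 3.14]. Speed limits (rad/s): [2.57, 2.57, 3.14, 3.14, 3.14, 3.14].

### API

Orientations are given as a unit quaternion [w, x, y, z].
In Python, from plant import manip gives the robot as it stands. The module is installed in compiled form; this text tells all that it offers.
- The arm moves only by the shell command python3 -m crank, which reads ROWS from standard input. ROWS is a JSON object with one list for each field, all of the same length, 1 to 5, a row being the entries at one place: aperture (the opening from 0.0 (shut) to 1.0 (fully open)), x, y, z (the shift in shares of 0.4 m (1.0 is 0.4 m)), ax, ay, az (a rotation vector in fractions of the full range, 1 being 180 degrees); each row shifts and turns the commanded pose from where the row before left it, along the tool's axes as they then stand; what a row does not reach is not made up. A row lasts 1/8 s, in which the tool goes at most 0.0625 m and 0.188 rad, less where a joint would pass 70% of its speed; a pose out of reach is approached as far as the arm can. The fingers move at their own pace and stop on an object; the grip force is fixed at half the most. Time passes only in rows, so rows that do not move let the fingers close. It prints the time, the measured TCP pose, the force, the opening and the grip force at its end. A shift or turn number past 1, either way, is cut back to 1. Input that does not fit is refused with a message, and nothing moves.
- manip.state(): the state, without advancing time (a new reading comes with each control period).
- manip.grab_frame(name): name is "scene" or "top" or "wrist"; returns (picture, depth): 384x512x3 uint8, red, green, blue; 384x512 float32, m along the optical axis (not along the pixel's ray), 0 where there is no reading.
- manip.camera_params(name): a dict with "intrinsics" (3x3 intrinsics, pixels), "xyz" and "orientation" of the camera in the world. Camera axes: x right, y down, z forward; pixel columns grow to the right and rows downward; lengths in m; the calibration is good to about 2 mm. A picture is of the moment at which its call begins: read the wrist's pose just before it. camera_params takes no time and is no camera call; for the wrist camera it gives the pose at the moment of the call.
- manip.job_done(): hands the job in; it is judged then, once.
Trained networks look in the newest picture that a camera, given by its name, has taken for a name from the list of things; names that differ only in an ending like _2 or _b are one class to them, and where a whole thing is asked for, a point or a joint stands for the part that bears it (a point fixed in the world has none). Each returns a list of dicts, best first, with "conf" (0 to 1); they miss things now and then, are a little off and sometimes report something else, mostly with a low value. They report only what shows in the picture. A call takes as long as a camera call.
- manip.look_for(camera, query): "extent" ([left, top, right, bottom] in pixels, round what is visible of it).
- manip.outline_of(camera, query): "region" (384x512 bool, what is visible of it) and "extent" ([left, top, right, bottom] in pixels, round what is visible of it).
- manip.mark_of(camera, query): "centre" ([row, column] in pixels: a listed point, or the origin of a listed thing).
The state is a dict: "time": time; "joint_pos": joint angles; "joint_vel": joint speeds; "joint_efforts": joint torques, N m; "tool_pos": TCP position; "tool_rot": TCP orientation; "contact_force": force on the tool from outside, world axes, zero at the start; "ft_torque": the same for the moment, N m; "gripper_width": opening from 0.0 (shut) to 1.0 (fully open); "grasp_force": force on a finger pad.
Only numpy, scipy, OpenCV 4.12 (cv2) and the standard library are available. Lean on these libraries where they do the work, as an engineer would, in place of code of your own. Each camera call takes 0.05 s, during which the arm holds its last target. There are 200 camera calls.

## Working session

There is one attempt and no reset: what is moved stays moved. The work goes in short steps, Python scripts to look and compute and a shell command to move; the robot and the scene stay as the last step left them, time stands still between calls to the robot, and variables do not carry over. Pictures are saved under pics/ and viewed, at most 10 in all, crops included, and the job is handed in when it is done.

```bash
mkdir -p pics; cat > h.py <<'E'
import numpy as np, cv2
from scipy.spatial.transform import Rotation as R
from plant import manip
def q2R(q): return R.from_quat([q[1],q[2],q[3],q[0]]).as_matrix()
def cam(n):
    c=manip.camera_params(n); return np.array(c["intrinsics"]),np.array(c["xyz"]),q2R(c["orientation"])
def unproj(n,r,c,d):
    K,t,Rm=cam(n); return t+Rm@(np.linalg.inv(K)@[c,r,1.0]*d)
def ray(n,r,c):
    K,t,Rm=cam(n); v=Rm@(np.linalg.inv(K)@[c,r,1.0]); return t,v/np.linalg.norm(v)
def onplane(n,r,c,z):
    t,v=ray(n,r,c); return t+v*(z-t[2])/v[2]
def cloud(n,d):
    K,t,Rm=cam(n); r,c=np.mgrid[0:384,0:512]
    p=np.stack([c,r,np.ones_like(c)],-1)@np.linalg.inv(K).T*d[...,None]
    return p@Rm.T+t
def save(im,f): cv2.imwrite('pics/'+f,im[...,::-1])
E
python3 - <<'E'
from h import *
np.set_printoptions(precision=4,suppress=True)
s=manip.state(); print(s["time"],s["tool_pos"],s["tool_rot"],manip.tip_extent,s["gripper_width"])
ims=[]
for n in("scene","top"):
    im,d=manip.grab_frame(n); ims.append(im); np.save(n+'.npy',d)
    P=cloud(n,d); print(n,cam(n)[1],cam(n)[2][:,2])
    for q in("relay_blue","relay_yellow","relay_black","nest_floor","catch_knob","handle_mid","foot","tape_roll","project_box","tray","clamp"):
        m=manip.mark_of(n,q)[:1]; 
        for x in m:
            r,c=x["centre"]; i,j=int(min(383,max(0,round(r)))),int(min(511,max(0,round(c)))); print(q,round(x["conf"],2),np.round([r,c],1),P[i,j] if d[i,j]>0 else None)
save(np.vstack(ims)[:, :],'a.png') if 0 else save(cv2.resize(np.hstack(ims),(800,300)),'a.png')
save(ims[1],'top.png');save(ims[0],'scene.png')
print(manip.state()["time"])
E
```

```text
0.0 [ 0.2058 -0.5895  0.2491] [-0.001   0.9859  0.1671 -0.0001] 0.019 0.997938984044613
scene [1.0657 0.7629 0.8789] [-0.4502 -0.5728 -0.685 ]
relay_blue 0.62 [242.3 322.7] [0.4757 0.2815 0.0164]
relay_yellow 0.58 [242. 299.] [0.5221 0.2508 0.02  ]
relay_black 0.52 [222.8 316.2] [0.4436 0.2243 0.0099]
nest_floor 0.72 [151.6 227.5] [ 0.4652 -0.1086  0.0208]
catch_knob 0.56 [118.4 161.7] [ 0.5928 -0.225   0.1205]
handle_mid 0.56 [137.6 164.3] [ 0.65   -0.1089  0.1523]
foot 0.44 [123.9 208.7] None
tape_roll 0.74 [312.6 291.1] [0.6494 0.373  0.0011]
project_box 0.82 [267.7 202.6] [0.7447 0.1945 0.038 ]
tray 0.96 [234.7 306.7] [0.4846 0.2381 0.007 ]
clamp 0.76 [172.3 195.4] [ 0.5773 -0.1018  0.011 ]
top [0.2974 0.1127 1.2494] [ 0.2305 -0.0228 -0.9728]
relay_blue 0.52 [252.1 182.9] [0.4541 0.275  0.0211]
relay_yellow 0.65 [198.5 323.2] [ 0.567  -0.1037  0.015 ]
relay_black 0.58 [149.6 217.2] [0.7157 0.1676 0.0428]
nest_floor 0.7 [235.2 330.1] [ 0.4654 -0.1085  0.0237]
catch_knob 0.54 [181.1 380.2] [ 0.5733 -0.2285  0.1263]
handle_mid 0.64 [154.3 328.7] [ 0.6438 -0.1068  0.1549]
foot 0.42 [202.  333.3] [ 0.5536 -0.1287  0.0165]
tape_roll 0.77 [185.2 144.2] [ 0.6493  0.3752 -0.0063]
project_box 0.89 [149.6 218.1] [0.7159 0.165  0.0415]
tray 0.93 [240.7 202.8] [0.4798 0.2228 0.0102]
clamp 0.9 [198.4 326. ] [ 0.5669 -0.1122  0.0124]
1.2
```

```bash
python3 -c "
import cv2,numpy as np
a=cv2.imread('pics/scene.png');b=cv2.imread('pics/top.png')
A=cv2.resize(a[90:340,110:390],(600,536));B=cv2.resize(b[120:300,120:420],(800,480))
cv2.imwrite('pics/s1.png',A);cv2.imwrite('pics/t1.png',B)"
```

```text
(no output)
```

View pics/s1.png

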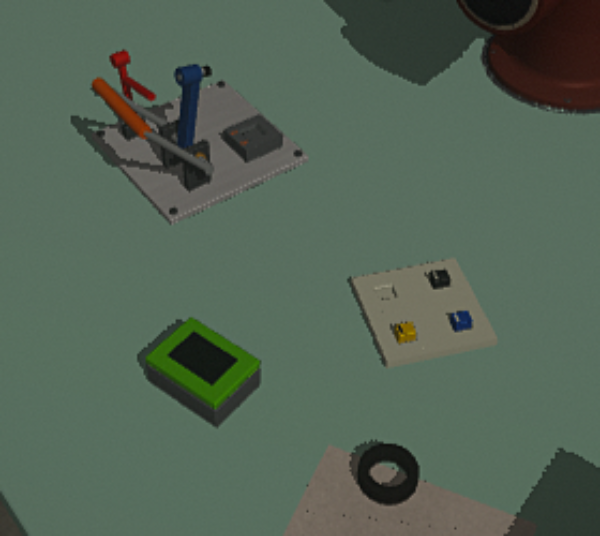

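View pics/t1.png

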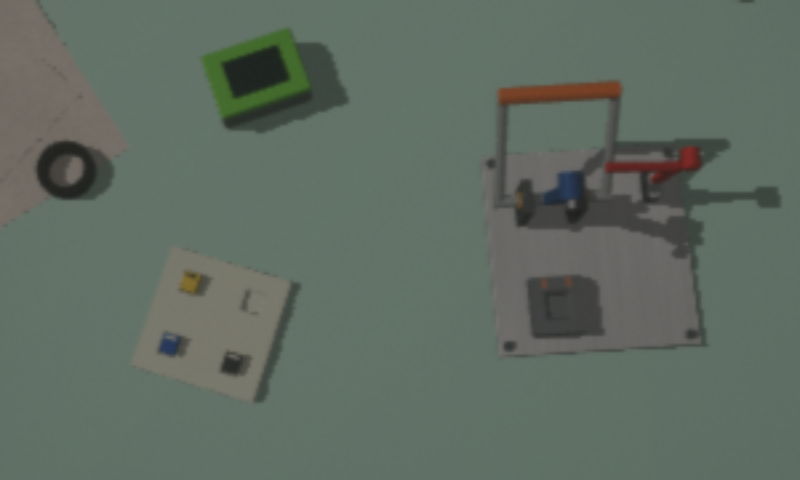

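The scene crop shows the blue relay at (460,320) in the tray, with the catch upright left of the handle. The top crop shows the blue relay at (170,345), the nest at (560,305) and the knob at (690,158). Next I fit the tray and clamp yaw.

```bash
python3 - <<'E'
from h import *
np.set_printoptions(precision=4,suppress=True)
res={}
for n in("top","scene"):
    im,d=manip.grab_frame(n); P=cloud(n,d)
    for q,zz in(("tray",.01),("clamp",.01),("relay_blue",.0205),("handle_mid",None),("catch_knob",None),("project_box",.042),("tape_roll",.019)):
        for o in manip.outline_of(n,q)[:1]:
            m=o["region"]; 
            if q in("tray","clamp"):
                m=m&(abs(P[...,2]-zz)<.006)
                if q=="tray": m=o["region"]
                r,c=np.nonzero(m); w=np.array([onplane(n,a,b,zz)[:2] for a,b in zip(r,c)]).astype(np.float32)
                b=cv2.minAreaRect(w); print(n,q,o["conf"],m.sum(),b, cv2.boxPoints(b).round(4).tolist())
            else:
                p=P[m&(d>0)]; print(n,q,round(o["conf"],2),m.sum(),np.median(p,0),p.min(0),p.max(0))
                res[n,q]=m
    r,c=np.nonzero(res.get((n,"relay_blue"),np.zeros((1,1))))
E
```

```text
top tray 0.77 2089 ((0.4805016815662384, 0.23284609615802765), (0.12573564052581787, 0.12520985305309296), 67.87225341796875) [[0.39879998564720154, 0.19820000231266022], [0.5148000121116638, 0.1509999930858612], [0.5622000098228455, 0.26750001311302185], [0.44620001316070557, 0.31470000743865967]]
top relay_blue 0.46 48 [0.4625 0.2739 0.0192] [0.4541 0.2649 0.0085] [0.4724 0.2834 0.0239]
top handle_mid 0.95 848 [ 0.609  -0.104   0.1427] [ 0.5285 -0.1943 -0.0043] [ 0.7028 -0.0504  0.1696]
top catch_knob 0.78 205 [ 0.5787 -0.2105  0.1022] [ 0.5644 -0.2327  0.0118] [ 0.5892 -0.153   0.1296]
top project_box 0.71 1016 [0.7191 0.1695 0.0418] [ 0.6796  0.1173 -0.0037] [0.768  0.2269 0.0489]
top tape_roll 0.57 213 [0.6518 0.3715 0.0187] [0.6194 0.3424 0.0004] [0.6761 0.3972 0.0263]
scene tray 0.62 2159 ((0.48632246255874634, 0.23656563460826874), (0.13431304693222046, 0.12957647442817688), 67.95590209960938) [[0.4011000096797943, 0.19859999418258667], [0.5212000012397766, 0.15000000596046448], [0.5716000199317932, 0.2745000123977661], [0.4514999985694885, 0.3231000006198883]]
scene clamp 0.92 2403 ((0.5290350317955017, -0.1399010568857193), (0.2043398916721344, 0.20635256171226501), 88.85335540771484) [[0.423799991607666, -0.23999999463558197], [0.6301000118255615, -0.24410000443458557], [0.6341999769210815, -0.039799999445676804], [0.4278999865055084, -0.0357000008225441]]
scene relay_blue 0.38 63 [0.4685 0.2784 0.0185] [0.4587 0.2659 0.0056] [0.4777 0.2866 0.0227]
scene handle_mid 0.79 870 [ 0.5778 -0.0993  0.1203] [ 0.4758 -0.2671  0.0016] [ 0.6558 -0.0462  0.1659]
scene catch_knob 0.48 196 [ 0.5829 -0.2193  0.1012] [ 0.5049 -0.3852 -0.004 ] [ 0.5926 -0.1486  0.1281]
scene project_box 0.71 1652 [0.7343 0.1841 0.0399] [ 0.6745  0.1004 -0.0034] [0.7728 0.2286 0.0463]
scene tape_roll 0.65 565 [0.651  0.3738 0.016 ] [ 0.6098  0.3338 -0.0033] [0.679  0.4019 0.0223]
```

```bash
cat >> h.py <<'E'
np.set_printoptions(precision=4,suppress=True)
def rel(target,yaw=None):
    """tool-frame shift (from measured pose) to world target; yaw=world angle of the tool y (closing) line"""
    s=manip.state(); T=q2R(s["tool_rot"]); d=T.T@(np.array(target)-s["tool_pos"])
    out=[d]
    if yaw is not None:
        cur=np.arctan2(T[1,1],T[0,1]); e=(yaw-cur+np.pi/2)%np.pi-np.pi/2; out.append(-e) # tool z down
    print("t",s["time"],"tool",np.array(s["tool_pos"]),"F",np.array(s["contact_force"]),"shift",d.round(4),"rz",out[1:], "q6",np.array(s["joint_pos"]).round(2))
E
python3 - <<'E'
from h import *
K,t,Rm=cam("wrist"); s=manip.state(); T=q2R(s["tool_rot"])
print(K, T.T@(t-s["tool_pos"]), T.T@Rm, T)
rel([.42,-.11,.30],np.pi/2); rel([.46,.27,.25],np.radians(67.9)); rel([.46,.27,.25],np.radians(-22.1))
E
```

```text
[[284.1563   0.     255.9375]
 [  0.     284.1563 188.5248]
 [  0.       0.       1.    ]] [ 0.0691  0.0003 -0.1238] [[ 0.0012 -0.9617 -0.2741]
 [ 1.      0.0009  0.0011]
 [-0.0008 -0.2741  0.9617]] [[ 0.9441  0.3295  0.    ]
 [ 0.3295 -0.9441 -0.    ]
 [-0.      0.     -1.    ]]
t 2.0 tool [ 0.2059 -0.5901  0.2503] F [ 0.0318  0.2496 -0.8454] shift [ 0.3603 -0.3827 -0.0497] rz [np.float64(0.3357912296805772)] q6 [-1.35  0.05  1.61 -0.    1.48 -0.12]
t 2.0 tool [ 0.2059 -0.5901  0.2503] F [ 0.0318  0.2496 -0.8454] shift [ 0.5233 -0.7283  0.0003] rz [np.float64(0.721508994371324)] q6 [-1.35  0.05  1.61 -0.    1.48 -0.12]
t 2.0 tool [ 0.2059 -0.5901  0.2503] F [ 0.0318  0.2496 -0.8454] shift [ 0.5233 -0.7283  0.0003] rz [np.float64(-0.8492873324235726)] q6 [-1.35  0.05  1.61 -0.    1.48 -0.12]
```

Careful with the scale: shifts go in shares of 0.4 m and turns go in shares of 180 degrees. That gives: 0.0477 m is 0.1193, -0.0375 m is -0.0938.

```bash
echo '{"aperture":[1,1,1,1,1],"x":[0.1193,0.1193,0.1193,0.1193,0.1193],"y":[-0.0938,-0.0938,-0.0938,-0.0938,-0.0938],"z":[-0.0195,-0.0195,-0.0195,-0.0195,-0.0195],"ax":[0,0,0,0,0],"ay":[0,0,0,0,0],"az":[0,0,0,0,0]}' | python3 -m crank
echo '{"aperture":[1,1,1,1,1],"x":[0.1193,0.1193,0.1193,0.1193,0],"y":[-0.0938,-0.0938,-0.0938,-0.0938,0],"z":[-0.0195,-0.0195,-0.0195,-0.0195,0],"ax":[0,0,0,0,0],"ay":[0,0,0,0,0],"az":[0,0,0,0.0535,0.0535]}' | python3 -m crank
python3 - <<'E'
from h import *
im,d=manip.grab_frame("wrist"); save(im,'w1.png'); P=cloud("wrist",d); np.savez('w1.npz',im=im,d=d,P=P)
rel([.46,.27,.25],np.radians(67.9)); 
for q in("nest_floor","catch_knob","handle_mid","foot"):
    for x in manip.mark_of("wrist",q)[:1]:
        r,c=x["centre"]; i,j=int(min(383,max(0,round(r)))),int(min(511,max(0,round(c))));print(q,x["conf"],r,c,P[i,j]); 
        for z in (.024,.12,.147): print('  ',z,onplane("wrist",r,c,z))
E
```

```text
time: 2.62
tool_pos: [0.3701, -0.3327, 0.2898]
tool_rot: [0.0, 0.986, 0.167, 0.0]
contact_force: [0.5, -0.4, 0.4]
gripper_width: 1.005
grasp_force: 0.0
time: 3.25
tool_pos: [0.5003, -0.1291, 0.3211]
tool_rot: [-0.0, 1.0, 0.004, 0.001]
contact_force: [-0.4, -1.1, -0.2]
gripper_width: 1.002
grasp_force: 0.0
t 3.3 tool [ 0.4996 -0.1304  0.3207] F [-0.7975 -0.4031 -0.0596] shift [-0.0386 -0.4006  0.0705] rz [np.float64(0.38831452541395883)] q6 [-0.4  -0.24  1.77  0.    1.61  1.17]
nest_floor 0.83 175.8 240.8 [ 0.4689 -0.1088  0.0232]
   0.024 [ 0.4687 -0.1096  0.024 ]
   0.12 [ 0.4914 -0.1145  0.12  ]
   0.147 [ 0.4978 -0.1159  0.147 ]
catch_knob 0.83 98.0 345.8 [ 0.5792 -0.227   0.1267]
   0.024 [ 0.5826 -0.2586  0.024 ]
   0.12 [ 0.5793 -0.2295  0.12  ]
   0.147 [ 0.5783 -0.2214  0.147 ]
handle_mid 0.6 19.7 236.8 [ 0.6453 -0.1135  0.155 ]
   0.024 [ 0.6786 -0.1062  0.024 ]
   0.12 [ 0.6532 -0.1122  0.12  ]
   0.147 [ 0.6461 -0.1138  0.147 ]
foot 0.6 150.0 235.0 [ 0.5273 -0.1098  0.155 ]
   0.024 [ 0.507  -0.1026  0.024 ]
   0.12 [ 0.5209 -0.1094  0.12  ]
   0.147 [ 0.5248 -0.1114  0.147 ]
```

View pics/w1.png

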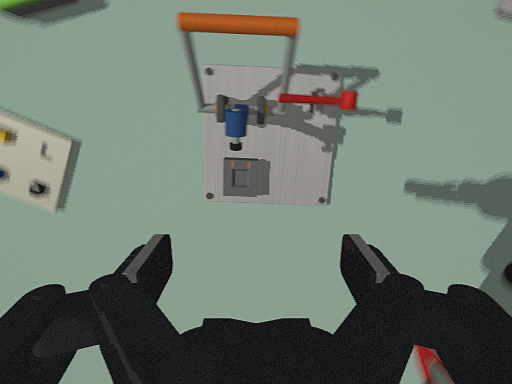

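Scaled: -0.056 m is -0.14, -0.006 m is -0.015, 0.13 rad is 0.0414.

```bash
python3 - <<'E'
from h import *
f=np.load('w1.npz'); im,d,P=f['im'].astype(int),f['d'],f['P']
R_,G,B=im[...,0],im[...,1],im[...,2]
o=(R_>130)&(G>50)&(G<130)&(B<60)&(d>0); o[60:]=0
p=P[o]; b=cv2.minAreaRect(p[:,:2].astype(np.float32)); print("bar",len(p),b,p[:,2].max(),np.percentile(p[:,2],[5,50,95]))
A=np.polyfit(p[:,1],p[:,0],1); print("bar slope",A, "yaw",-np.arctan(A[0]))
rr=np.zeros_like(o); rr[148:206,215:278]=1
n=rr&(abs(P[...,2]-.030)<.0035)
b=cv2.minAreaRect(P[n][:,:2].astype(np.float32)); print("nest block",n.sum(),b,np.median(P[n][:,2]))
pk=rr&(abs(P[...,2]-.024)<.004); pk[:165]=0;pk[188:]=0;pk[:,:228]=0;pk[:,254:]=0
print("pocket",pk.sum(),P[pk&(P[...,2]<.027)].mean(0),cv2.minAreaRect(P[pk&(P[...,2]<.027)][:,:2].astype(np.float32)))
rr=np.zeros_like(o); rr[60:212,195:350]=1
n=rr&(abs(P[...,2]-.010)<.004); b=cv2.minAreaRect(P[n][:,:2].astype(np.float32)); print("base",n.sum(),b)
k=(R_>140)&(G<50)&(d>0); k[:80]=0;k[120:]=0;k[:,:335]=0; k[:,365:]=0
print("knob",P[k].mean(0),P[k].min(0),P[k].max(0), cv2.minAreaRect(P[k][:,:2].astype(np.float32)))
E
echo '{"aperture":[1,1,1,1,1],"x":[-0.015,-0.015,-0.015,-0.015,-0.015],"y":[-0.14,-0.14,-0.14,-0.14,-0.14],"z":[0,0,0,0,0],"ax":[0,0,0,0,0],"ay":[0,0,0,0,0],"az":[0,0,0,0,0.0414]}' | python3 -m crank
echo '{"aperture":[1,1,1,1],"x":[-0.0525,-0.0525,0,0],"y":[-0.125,-0.125,0,0],"z":[0.0525,0.0525,0.05,0],"ax":[0,0,0,0],"ay":[0,0,0,0],"az":[0,0.0414,0.0411,0]}' | python3 -m crank
python3 - <<'E'
from h import *
im,d=manip.grab_frame("wrist"); save(im,'w2.png'); P=cloud("wrist",d); np.savez('w2.npz',im=im,d=d,P=P)
rel([.46,.27,.10],np.radians(67.9))
for q in("relay_blue",):
    for x in manip.mark_of("wrist",q)[:2]:
        r,c=x["centre"];print(q,x["conf"],r,c,P[int(r),int(c)],onplane("wrist",r,c,.0205),onplane("wrist",r,c,.005))
    for o in manip.outline_of("wrist",q)[:1]:
        m=o["region"]&(abs(P[...,2]-.0205)<.004); print(o["conf"],o["extent"],m.sum(),P[m].mean(0),cv2.minAreaRect(P[m][:,:2].astype(np.float32)))
for o in manip.outline_of("wrist","tray")[:1]:
    r,c=np.nonzero(o["region"]); w=np.array([onplane("wrist",a,b,.01)[:2] for a,b in zip(r,c)]).astype(np.float32); print("tray",o["extent"],cv2.minAreaRect(w))
E
```

```text
bar 1771 ((0.6651983857154846, -0.11429702490568161), (0.1441112607717514, 0.05532146617770195), 87.4900894165039) 0.15625863386426653 [0.1508 0.1534 0.155 ]
bar slope [0.0321 0.6479] yaw -0.03207028644569024
nest block 1033 ((0.4670484662055969, -0.10740113258361816), (0.05111797899007797, 0.056627776473760605), 88.6123046875) 0.02964967205461011
pocket 268 [ 0.4666 -0.1067  0.0242] ((0.466508686542511, -0.106626495718956), (0.022759122774004936, 0.024937523528933525), 89.89392852783203)
base 13861 ((0.5237629413604736, -0.14832758903503418), (0.20041270554065704, 0.20506952702999115), 88.53711700439453)
knob [ 0.5769 -0.228   0.1214] [ 0.569  -0.2651 -0.0005] [ 0.5854 -0.2212  0.129 ] ((0.5769557952880859, -0.24318775534629822), (0.04404512792825699, 0.016331689432263374), 89.0179443359375)
time: 4.12
tool_pos: [0.4663, 0.1481, 0.3203]
tool_rot: [-0.0, 0.998, -0.063, 0.0]
contact_force: [0.0, -0.4, -0.0]
gripper_width: 0.999
grasp_force: 0.0
time: 4.62
tool_pos: [0.4362, 0.2512, 0.2561]
tool_rot: [0.001, 0.982, -0.188, -0.002]
contact_force: [0.6, -1.1, -0.7]
gripper_width: 0.997
g
[... 250 characters left out ...]
0.2712 0.0205] [0.466  0.2732 0.005 ]
0.74 [223.9, 140.7, 239.6, 158.8] 186 [0.4651 0.2743 0.0221] ((0.4652526080608368, 0.27424874901771545), (0.015211760997772217, 0.017874158918857574), 68.20406341552734)Traceback (most recent call last):
  File "<stdin>", line 10, in <module>
  File "h.py", line 12, in onplane
    t,v=ray(n,r,c); return t+v*(z-t[2])/v[2]
        ~~~^^^^^^^
  File "h.py", line 10, in ray
    K,t,Rm=cam(n); v=Rm@(np.linalg.inv(K)@[c,r,1.0]); return t,v/np.linalg.norm(v)
           ~~~^^^
  File "h.py", line 6, in cam
    c=manip.camera_params(n); return np.array(c["intrinsics"]),np.array(c["xyz"]),q2R(c["orientation"])
ValueError: time passes only in moves, steps and waits
```

View pics/w2.png

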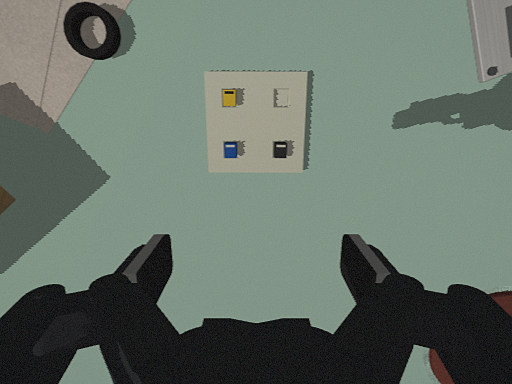

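Wrist view 1 shows the nest pocket at (240,176), the bar at (239,23) and the knob at (347,98). The fitted clamp frame (origin (.567,-.109), yaw -0.025) agrees across base, nest and bar. Wrist view 2 has the tray aligned with the image, and the blue relay is at (231,149) with its long side vertical. I'll flip the wrist half a turn so the camera stays clear of the clamp arm later.

Scaled: -0.032 m is -0.08, 0.0175 m is 0.0438, -0.185 rad is -0.0589.

```bash
echo '{"aperture":[0.5,0.5,0.5,0.5,0.5],"x":[0.0438,0,0,0,0],"y":[-0.08,0,0,0,0],"z":[0.025,0.025,0.025,0.025,0.025],"ax":[0,0,0,0,0],"ay":[0,0,0,0,0],"az":[0,-0.0589,-0.0589,-0.0589,-0.0589]}' | python3 -m crank
echo '{"aperture":[0.5,0.5,0.5,0.5,0.5],"x":[0,0,0,0,0],"y":[0,0,0,0,0],"z":[0.025,0,0,0,0],"ax":[0,0,0,0,0],"ay":[0,0,0,0,0],"az":[-0.0589,-0.0589,-0.0589,-0.0589,-0.0589]}' | python3 -m crank
echo '{"aperture":[0.5,0.5,0.5,0.5,0.5],"x":[0,0,0,0,0],"y":[0,0,0,0,0],"z":[0,0,0,0,0],"ax":[0,0,0,0,0],"ay":[0,0,0,0,0],"az":[-0.0589,-0.0589,-0.0589,-0.0589,-0.0589]}' | python3 -m crank
echo '{"aperture":[0.5,0.5,0.5,0.5],"x":[0,0,0,0],"y":[0,0,0,0],"z":[0,0,0,0],"ax":[0,0,0,0],"ay":[0,0,0,0],"az":[-0.0589,-0.0589,-0.056,0]}' | python3 -m crank
cat > meas.py <<'E'
from h import *
import sys
def relay(tag,sub=True):
    im,d=manip.grab_frame("wrist"); save(im,tag+'.png'); P=cloud("wrist",d); np.savez(tag+'.npz',im=im,d=d,P=P)
    i=im.astype(int); m=(i[...,2]>i[...,0]+25)&(i[...,2]>i[...,1]+15)&(P[...,2]>.0165)&(P[...,2]<.06)&(d>0); m[240:]=0
    print("blue px",m.sum(),P[m].mean(0) if m.any() else 0)
    if m.any(): print(cv2.minAreaRect(P[m][:,:2].astype(np.float32)),"ztop",np.median(P[m][:,2]))
    for x in manip.mark_of("wrist","relay_blue")[:1]:
        r,c=x["centre"];print("mark",x["conf"],r,c,onplane("wrist",r,c,.005))
        t,v=ray("wrist",r,c); print("ray",t,v)
    for o in manip.outline_of("wrist","relay_blue")[:1]:
        mm=o["region"]&(abs(P[...,2]-.0205)<.004); print("outl",o["conf"],o["extent"],mm.sum(),P[mm].mean(0),cv2.minAreaRect(P[mm][:,:2].astype(np.float32)))
    print("tip",manip.tip_extent,manip.state()["gripper_width"])
E
python3 - <<'E'
from meas import *
relay('w3'); rel([.465,.274,.1],np.radians(68))
E
```

```text
time: 5.45
tool_pos: [0.4664, 0.2745, 0.2092]
tool_rot: [-0.0, 0.983, 0.181, 0.001]
contact_force: [0.8, 0.1, -0.0]
gripper_width: 0.504
grasp_force: 0.0
time: 6.08
tool_pos: [0.4664, 0.2744, 0.1996]
tool_rot: [0.0, 0.799, 0.601, 0.001]
contact_force: [-0.3, 0.3, 0.5]
gripper_width: 0.499
grasp_force: 0.0
time: 6.7
tool_pos: [0.4664, 0.2744, 0.1995]
tool_rot: [0.001, 0.447, 0.894, 0.001]
contact_force: [-0.1, 0.5, 0.4]
gripper_width: 0.498
grasp_force: 0.0
time: 7.2
tool_pos: [0.4663, 0.2745, 0.1993]
tool_rot: [0.001, 0.194, 0.981, 0.001]
contact_force: [0.8, 0.4, 0.2]
gripper_width: 0.499
grasp_force: 0.0
blue px 218 [0.4622 0.2744 0.0203]
((0.49083074927330017, 0.2623845338821411), (0.01420721784234047, 0.0800553634762764), 67.80250549316406) ztop 0.02041061261571908
mark 0.84 166.1 255.2 [0.4606 0.2755 0.005 ]
ray [0.4014 0.3006 0.3226] [ 0.1826 -0.0777 -0.9801]
outl 0.81 [248.9, 160.6, 263.2, 180.5] 246 [0.4622 0.274  0.0204] ((0.4625271260738373, 0.2739582061767578), (0.01424591988325119, 0.018829412758350372), 67.40003967285156)
tip 0.019 0.5034631729627637
t 7.35 tool [0.4658 0.2747 0.1987] F [0.2557 0.364  0.7513] shift [ 0.0005 -0.001   0.0987] rz [np.float64(-0.005744891398304253)] q6 [ 0.4  -0.11  1.86  0.    1.39 -0.79]
```

View pics/w3.png

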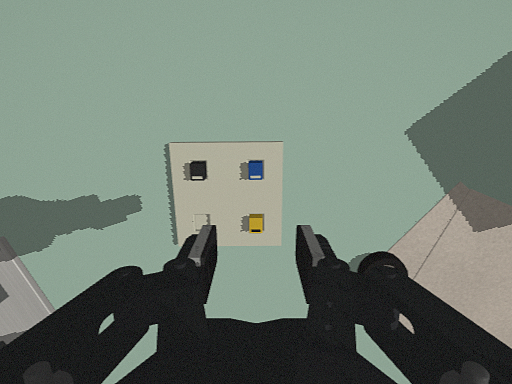

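Wrist view 3 shows the blue relay at (256,170), centred between the fingers, with its top at z=.0204. Averaging the two opposite views gives (.464,.274). I'll descend and grip.

Scaled: 0.055 m is 0.1375, 0.04 m is 0.1, -0.006 rad is -0.0019.

```bash
echo '{"aperture":[0.45,0.45,0.45,0.45,0.45],"x":[0.0035,0,0,0,0],"y":[-0.0033,0,0,0,0],"z":[0.1375,0.1375,0.1,0.025,0],"ax":[0,0,0,0,0],"ay":[0,0,0,0,0],"az":[-0.0019,0,0,0,0]}' | python3 -m crank
python3 - <<'E'
from h import *
rel([.464,.274,.0315],np.radians(68))
E
```

```text
time: 7.98
tool_pos: [0.4639, 0.2744, 0.0386]
tool_rot: [0.0, 0.19, 0.982, 0.0]
contact_force: [0.3, -0.9, 0.5]
gripper_width: 0.449
grasp_force: 0.0
t 7.975 tool [0.4639 0.2744 0.0386] F [ 0.2608 -0.8644  0.4944] shift [-0.0002 -0.0003  0.0071] rz [np.float64(0.002137701546582216)] q6 [ 0.4   0.08  1.96 -0.    1.1  -0.79]
```

Scaled: 0.007 m is 0.0175.

```bash
echo '{"aperture":[0.45,0.1,0.1,0.1,0.1],"x":[0,0,0,0,0],"y":[0,0,0,0,0],"z":[0.0175,0,0,0,0],"ax":[0,0,0,0,0],"ay":[0,0,0,0,0],"az":[0,0,0,0,0]}' | python3 -m crank; echo '{"aperture":[0.1,0.1,0.1],"x":[0,0,0],"y":[0,0,0],"z":[-0.025,-0.075,-0.125],"ax":[0,0,0],"ay":[0,0,0],"az":[0,0,0]}' | python3 -m crank
python3 - <<'E'
from h import *
print(manip.tip_extent); rel([.4655,-.107,.12],np.pi/2-.025)
E
```

```text
time: 8.6
tool_pos: [0.4645, 0.2747, 0.0325]
tool_rot: [0.001, 0.189, 0.982, 0.001]
contact_force: [-0.1, -0.7, 6.5]
gripper_width: 0.151
grasp_force: 59.3
time: 8.98
tool_pos: [0.4616, 0.2735, 0.12]
tool_rot: [-0.002, 0.189, 0.982, -0.001]
contact_force: [0.2, 0.7, -0.2]
gripper_width: 0.155
grasp_force: 58.7
0.019
t 8.975 tool [0.4616 0.2735 0.12  ] F [ 0.2444  0.6762 -0.2161] shift [-0.1451 -0.3517  0.0007] rz [np.float64(-0.35622501924673333)] q6 [ 0.4  -0.04  1.93  0.    1.25 -0.79]
```

Scaled: -0.0502 m is -0.1255, -0.0207 m is -0.0518.

```bash
echo '{"aperture":[0.1,0.1,0.1,0.1,0.1],"x":[-0.0518,-0.0518,-0.0518,-0.0518,-0.0518],"y":[-0.1255,-0.1255,-0.1255,-0.1255,-0.1255],"z":[0,0,0,0,0],"ax":[0,0,0,0,0],"ay":[0,0,0,0,0],"az":[0,0,0,0,0]}' | python3 -m crank; echo '{"aperture":[0.1,0.1,0.1,0.1],"x":[-0.0518,-0.0518,0,0],"y":[-0.1255,-0.1255,0,0],"z":[0,0,0,0],"ax":[0,0,0,0],"ay":[0,0,0,0],"az":[0,-0.0567,-0.0567,0]}' | python3 -m crank
python3 - <<'E'
from meas import *
im,d=manip.grab_frame("wrist"); save(im,'w4.png'); P=cloud("wrist",d); np.savez('w4.npz',im=im,d=d,P=P)
rel([.4655,-.107,.12],np.pi/2-.025)
for q in("nest_floor","relay_blue"):
    for x in manip.mark_of("wrist",q)[:1]:
        r,c=x["centre"];print(q,x["conf"],r,c,onplane("wrist",r,c,.024))
E
```

```text
time: 9.6
tool_pos: [0.4658, 0.0012, 0.1214]
tool_rot: [0.0, 0.189, 0.982, 0.0]
contact_force: [0.3, -0.0, -0.1]
gripper_width: 0.157
grasp_force: 58.7
time: 10.1
tool_pos: [0.4671, -0.1038, 0.1212]
tool_rot: [-0.0, 0.018, 1.0, 0.0]
contact_force: [0.0, -0.0, -0.6]
gripper_width: 0.152
grasp_force: 58.8
t 10.15 tool [ 0.4671 -0.1033  0.1211] F [-0.4571 -0.1136 -0.0723] shift [ 0.0015 -0.0037  0.0011] rz [np.float64(-0.011373778977841198)] q6 [-0.37 -0.19  2.07  0.    1.26 -1.91]
nest_floor 0.75 197.8 252.1 [ 0.4682 -0.1067  0.024 ]
relay_blue 0.61 230.2 256.2 [ 0.497  -0.1041  0.024 ]
```

View pics/w4.png

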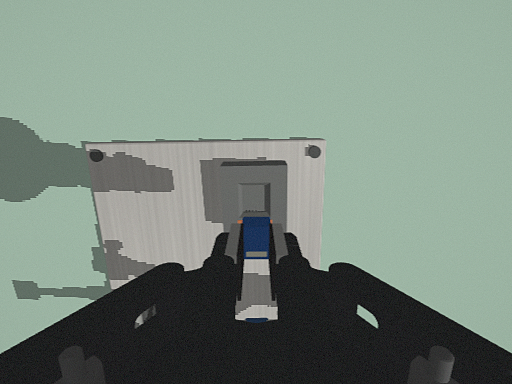

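Wrist view 4: the relay is held level at (256,235), with the nest pocket ahead at (254,195). I'll refit the nest block from this flipped view.

```bash
python3 - <<'E'
from h import *
f=np.load('w4.npz'); im,d,P=f['im'].astype(int),f['d'],f['P']
R0=np.zeros_like(d,bool); R0[150:235,205:295]=1
n=R0&(abs(P[...,2]-.030)<.003)
p=P[n]; print(n.sum(),np.median(p[:,2]),cv2.minAreaRect(p[:,:2].astype(np.float32)), p.min(0),p.max(0))
pk=R0&(P[...,2]<.0262)&(P[...,2]>.018); pk[:175]=0;pk[:,:232]=0;pk[:,276:]=0
q=P[pk]; print("pocket",pk.sum(),q.mean(0),q.min(0),q.max(0),cv2.minAreaRect(q[:,:2].astype(np.float32)))
b=np.zeros_like(R0); b[205:262,240:272]=1; b&=(im[...,2]>im[...,0]+25)&(d>0)
w=P[b]; print("relay",len(w),w.mean(0),w.min(0),w.max(0),cv2.minAreaRect(w[:,:2].astype(np.float32)))
for lo in np.arange(.085,.13,.004): 
    s=w[(w[:,2]>=lo)&(w[:,2]<lo+.004)]; print(round(lo,3),len(s),s.mean(0) if len(s) else '')
E
```

```text
3042 0.029997626786930146 ((0.4675794839859009, -0.10589778423309326), (0.05211581289768219, 0.05595410615205765), 89.58611297607422) [ 0.4394 -0.1321  0.027 ] [ 0.4957 -0.0797  0.0324]
pocket 668 [ 0.4684 -0.106   0.0241] [ 0.456  -0.1163  0.0219] [ 0.4804 -0.0954  0.0262] ((0.4681212306022644, -0.10568439960479736), (0.02430153079330921, 0.020971795544028282), 1.0478850603103638)
relay 977 [ 0.4623 -0.1037  0.1073] [ 0.4556 -0.1111  0.0294] [ 0.4832 -0.0938  0.1182] ((0.4696104824542999, -0.10292288661003113), (0.02875339239835739, 0.015798285603523254), 5.114100933074951)
0.085 0 
0.089 0 
0.093 41 [ 0.4567 -0.1034  0.0962]
0.097 65 [ 0.4566 -0.1035  0.0992]
0.101 81 [ 0.4566 -0.1035  0.1029]
0.105 282 [ 0.4624 -0.1034  0.1082]
0.109 501 [ 0.4643 -0.104   0.1096]
0.113 3 [ 0.4578 -0.097   0.116 ]
0.117 3 [ 0.4586 -0.0971  0.1178]
0.121 0 
0.125 0 
0.129 0
```

Scaled: 0.025 m is 0.0625, -0.0027 m is -0.0068, -0.008 rad is -0.0025.

```bash
echo '{"aperture":[0.1,0.1,0.1,0.1,0.1],"x":[-0.0023,0,0,0,0],"y":[-0.0068,0,0,0,0],"z":[0.05,0.0625,0.03,0.015,0.01],"ax":[0,0,0,0,0],"ay":[0,0,0,0,0],"az":[-0.0025,0,0,0,0]}' | python3 -m crank
python3 - <<'E'
from h import *
rel([.4675,-.1062,.0525],np.pi/2-.02)
E
```

```text
time: 10.88
tool_pos: [0.4687, -0.106, 0.0545]
tool_rot: [0.0, 0.012, 1.0, -0.0]
contact_force: [0.7, 0.5, 0.7]
gripper_width: 0.155
grasp_force: 58.8
t 10.875 tool [ 0.4687 -0.106   0.0545] F [0.7336 0.5403 0.6542] shift [ 0.0012 -0.0002  0.002 ] rz [np.float64(-0.004958202589195215)] q6 [-0.38 -0.08  2.1  -0.    1.13 -1.92]
```

```bash
echo '{"aperture":[0.1,0.1,0.35,0.35,0.35],"x":[0.002,0,0,0,0],"y":[0,0,0,0,0],"z":[0.0055,0,0,0,-0.05],"ax":[0,0,0,0,0],"ay":[0,0,0,0,0],"az":[0,0,0,0,0]}' | python3 -m crank; echo '{"aperture":[0.4,0.4,0.4,0.4],"x":[0,0.075,0.075,0],"y":[0,0,0,0],"z":[-0.125,-0.125,-0.125,0],"ax":[0,0,0,0],"ay":[0,0,0,0],"az":[0,0,0,0]}' | python3 -m crank
python3 - <<'E'
from h import *
im,d=manip.grab_frame("wrist"); save(im,'w5.png'); P=cloud("wrist",d); np.savez('w5.npz',im=im,d=d,P=P)
rel([.58,-.229,.24],0)
i=im.astype(int); b=(i[...,2]>i[...,0]+25)&(d>0)&(P[...,2]>.026)&(P[...,2]<.06)&(abs(P[...,0]-.467)<.025)&(abs(P[...,1]+.106)<.025)
t=b&(P[...,2]>np.percentile(P[b][:,2],50)-.002)
print(b.sum(),P[t].mean(0),np.percentile(P[b][:,2],[5,50,95]),cv2.minAreaRect(P[t][:,:2].astype(np.float32)))
A=np.linalg.lstsq(np.c_[P[t][:,:2]-P[t][:,:2].mean(0),np.ones(t.sum())],P[t][:,2],rcond=None)[0]; print("tilt",A)
n=(abs(P[...,2]-.030)<.003)&(abs(P[...,0]-.467)<.035)&(abs(P[...,1]+.106)<.033)
print(cv2.minAreaRect(P[n][:,:2].astype(np.float32)))
E
```

```text
time: 11.5
tool_pos: [0.4661, -0.1056, 0.0707]
tool_rot: [-0.002, 0.013, 1.0, 0.001]
contact_force: [-0.0, 0.3, 0.5]
gripper_width: 0.352
grasp_force: 0.0
time: 12.0
tool_pos: [0.4088, -0.1056, 0.2279]
tool_rot: [0.005, 0.013, 1.0, -0.002]
contact_force: [-0.1, -0.4, 0.5]
gripper_width: 0.4
grasp_force: 0.0
t 12.05 tool [ 0.4082 -0.1051  0.225 ] F [ 1.2237  0.453  -0.226 ] shift [-0.175  -0.1195 -0.0137] rz [np.float64(1.5451873597126753)] q6 [-0.43 -0.46  2.09  0.    1.5  -1.97]
208 [ 0.4638 -0.1063  0.0364] [0.0283 0.0363 0.0375] ((0.4648333489894867, -0.10636492818593979), (0.014235395938158035, 0.019248072057962418), 88.89270782470703)
tilt [ 0.0158 -0.0156  0.0364]
((0.46597427129745483, -0.10561783611774445), (0.051811881363391876, 0.0560065358877182), 89.25985717773438)
```

View pics/w5.png

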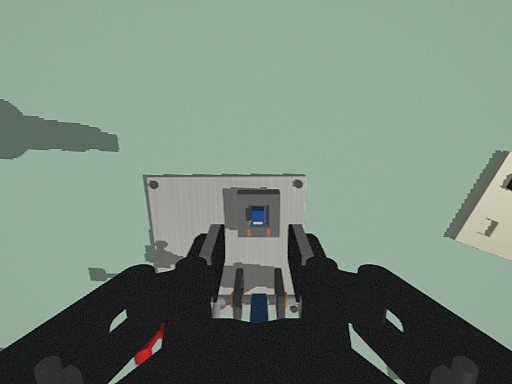

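Wrist view 5 shows the blue relay seated in the centre of the nest at (258,215), fingers clear. Next is the catch.

Careful with the scale: shifts go in shares of 0.4 m and turns go in shares of 180 degrees. That gives: -0.0438 m is -0.1095, -0.03 m is -0.075, 0.185 rad is 0.0589.

```bash
echo '{"aperture":[0.5,0.5,0.5,0.5,0.5],"x":[-0.1095,-0.1095,-0.1095,-0.1095,0],"y":[-0.075,-0.075,-0.075,-0.075,0],"z":[-0.01,-0.01,-0.01,-0.01,0],"ax":[0,0,0,0,0],"ay":[0,0,0,0,0],"az":[0,0,0,0.0525,0.0589]}' | python3 -m crank; echo '{"aperture":[0.5,0.5,0.5,0.5,0.5],"x":[0,0,0,0,0],"y":[0,0,0,0,0],"z":[0,0,0,0,0],"ax":[0,0,0,0,0],"ay":[0,0,0,0,0],"az":[0.0589,0.0589,0.0589,0.0589,0.0589]}' | python3 -m crank;  echo '{"aperture":[0.5,0.5,0.5],"x":[0,0,0],"y":[0,0,0],"z":[0,0,0],"ax":[0,0,0],"ay":[0,0,0],"az":[0.0589,0.0334,0]}' | python3 -m crank
cat > knob.py <<'E'
from h import *
def knob(tag):
    im,d=manip.grab_frame("wrist"); save(im,tag+'.png'); P=cloud("wrist",d)
    i=im.astype(int); m=(i[...,0]>90)&(i[...,1]<50)&(i[...,2]<60)&(d>0)&(P[...,2]>.05)&(P[...,2]<.16)&(abs(P[...,0]-.58)<.06)&(P[...,1]<-.205)
    if m.any(): print("red",m.sum(),P[m].mean(0),np.percentile(P[m],[2,98],axis=0),"ztop",np.percentile(P[m][:,2],97))
    for x in manip.mark_of("wrist","catch_knob")[:1]:
        r,c=x["centre"]; print("knob",x["conf"],r,c,onplane("wrist",r,c,.12))
E
python3 - <<'E'
from knob import *
knob('w6'); rel([.579,-.2285,.119],-.022)
E
```

```text
time: 12.68
tool_pos: [0.5811, -0.2305, 0.2337]
tool_rot: [-0.003, 0.19, 0.982, 0.001]
contact_force: [-0.9, 0.2, 0.4]
gripper_width: 0.502
grasp_force: 0.0
time: 13.3
tool_pos: [0.5792, -0.2285, 0.2351]
tool_rot: [-0.002, 0.608, 0.794, -0.0]
contact_force: [0.3, 0.1, -0.4]
gripper_width: 0.499
grasp_force: 0.0
time: 13.68
tool_pos: [0.5792, -0.2285, 0.2355]
tool_rot: [-0.002, 0.713, 0.701, -0.001]
contact_force: [-0.1, -0.0, -0.4]
gripper_width: 0.497
grasp_force: 0.0
red 508 [ 0.5804 -0.2225  0.1165] [[ 0.5713 -0.2348  0.0977]
 [ 0.5895 -0.2059  0.1287]] ztop 0.1284920750934006
knob 0.93 187.4 257.2 [ 0.5801 -0.2271  0.12  ]
t 13.775 tool [ 0.5793 -0.2287  0.2363] F [ 0.5886 -0.2234  0.1411] shift [ 0.0001 -0.0001  0.1173] rz [np.float64(0.004464323359907318)] q6 [-0.5   0.06  1.63  0.    1.46 -0.48]
```

View pics/w6.png

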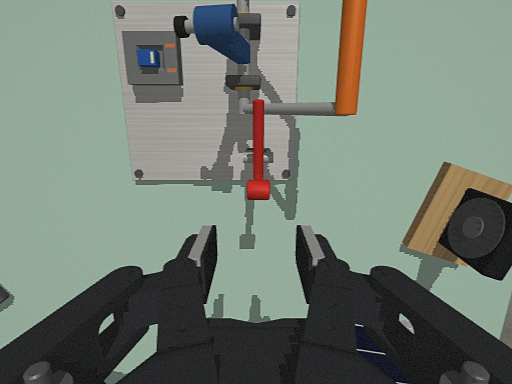

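Wrist view 6 shows the knob at (258,189), centred between the fingers, and the nose rod running up to (258,100). I'll descend and grip the knob along its axis.

Scaled: 0.05 m is 0.125, 0.0007 m is 0.0018.

```bash
echo '{"aperture":[0.5,0.5,0.5,0.5,0.1],"x":[0.0025,0,0,0,0],"y":[0.0018,0,0,0,0],"z":[0.125,0.125,0.035,0,0],"ax":[0,0,0,0,0],"ay":[0,0,0,0,0],"az":[0,0,0,0,0]}' | python3 -m crank; echo '{"aperture":[0.1,0.1],"x":[0,0],"y":[0,0],"z":[0,0],"ax":[0,0],"ay":[0,0],"az":[0,0]}' | python3 -m crank
python3 - <<'E'
from h import *
rel([.580,-.2277,.119],-.022)
E
```

```text
time: 14.4
tool_pos: [0.5819, -0.2288, 0.1268]
tool_rot: [0.002, 0.714, 0.7, 0.001]
contact_force: [0.8, -0.8, 0.5]
gripper_width: 0.302
grasp_force: 0.0
time: 14.65
tool_pos: [0.581, -0.229, 0.1272]
tool_rot: [0.002, 0.714, 0.7, -0.0]
contact_force: [-4.6, -0.7, 6.5]
gripper_width: 0.217
grasp_force: 60.0
t 14.65 tool [ 0.581  -0.229   0.1272] F [-4.6005 -0.6687  6.5128] shift [ 0.0013 -0.001   0.0082] rz [np.float64(0.0027954823682676544)] q6 [-0.49  0.15  1.72 -0.    1.27 -0.47]
```

Scaled: -0.0217 m is -0.0543, -0.0197 m is -0.0493.

```bash
echo '{"aperture":[0.1,0.1,0.1],"x":[-0.0543,-0.0493,-0.032],"y":[0,0,0],"z":[0.0173,0.0335,0.0385],"ax":[0,0,0],"ay":[0,0,0],"az":[0,0,0]}' | python3 -m crank; echo '{"aperture":[0.1,0.1,0.1],"x":[-0.018,-0.0075,0],"y":[0,0,0],"z":[0.0355,0.02,0],"ax":[0,0,0],"ay":[0,0,0],"az":[0,0,0]}' | python3 -m crank
```

```text
time: 15.02
tool_pos: [0.5799, -0.284, 0.0919]
tool_rot: [0.001, 0.714, 0.7, -0.0]
contact_force: [-5.6, 1.2, 7.2]
gripper_width: 0.217
grasp_force: 63.4
time: 15.4
tool_pos: [0.5797, -0.2953, 0.0692]
tool_rot: [0.002, 0.714, 0.7, -0.001]
contact_force: [-4.7, -4.7, 7.2]
gripper_width: 0.215
grasp_force: 67.2
```

Scaled: -0.06 m is -0.15, -0.05 m is -0.125.

```bash
echo '{"aperture":[0.5,0.5,0.5,0.5,0.5],"x":[0,0,0,0,0],"y":[0,0,0,0,0],"z":[0,0,-0.125,-0.15,-0.15],"ax":[0,0,0,0,0],"ay":[0,0,0,0,0],"az":[0,0,0,0,0]}' | python3 -m crank
python3 - <<'E'
from knob import *
for n in("scene","wrist"):
    im,d=manip.grab_frame(n); P=cloud(n,d); save(im,'c_'+n+'.png')
    for x in manip.mark_of(n,"catch_knob")[:1]: 
        r,c=x["centre"]; print(n,x["conf"],r,c,P[int(r),int(c)])
    for x in manip.mark_of(n,"handle_mid")[:1]: 
        r,c=x["centre"]; print(n,"handle",x["conf"],r,c,P[int(r),int(c)])
rel([.644,-.111,.24],-.022)
E
```

```text
time: 16.02
tool_pos: [0.5791, -0.2918, 0.2377]
tool_rot: [-0.0, 0.714, 0.7, 0.0]
contact_force: [1.0, -1.5, 1.0]
gripper_width: 0.497
grasp_force: 0.0
scene 0.46 120.0 154.4 [ 0.5878 -0.2871  0.0764]
scene handle 0.62 139.9 166.0 [ 0.647  -0.1049  0.1504]
t 16.325 tool [ 0.5785 -0.2917  0.2343] F [ 0.1848  0.0605 -0.2112] shift [ 0.1819  0.062  -0.0055] rz [np.float64(0.003048139519953974)] q6 [-0.58  0.12  1.57  0.    1.46 -0.56]
```

```bash
echo '{"aperture":[0.5,0.5,0.5,0.5,0.5],"x":[0.1138,0.1138,0.1138,0.1138,0],"y":[0.0388,0.0388,0.0388,0.0388,0],"z":[-0.005,-0.005,-0.005,0,0],"ax":[0,0,0,0,0],"ay":[0,0,0,0,0],"az":[0,0,0,0,0]}' | python3 -m crank
python3 - <<'E'
from h import *
im,d=manip.grab_frame("wrist"); save(im,'w7.png'); P=cloud("wrist",d)
rel([.644,-.111,.15],-.022)
i=im.astype(int); m=(i[...,0]>110)&(i[...,1]>40)&(i[...,1]<140)&(i[...,2]<70)&(d>0)&(abs(P[...,2]-.15)<.015)
p=P[m]; print(m.sum(),p.mean(0),cv2.minAreaRect(p[:,:2].astype(np.float32)),np.percentile(p[:,2],[50,97]))
for x in manip.mark_of("wrist","handle_mid")[:1]:
    r,c=x["centre"]; print(x["conf"],r,c,onplane("wrist",r,c,.147))
E
```

```text
time: 16.95
tool_pos: [0.6442, -0.1082, 0.239]
tool_rot: [-0.002, 0.712, 0.702, -0.001]
contact_force: [-0.9, -0.2, 0.0]
gripper_width: 0.499
grasp_force: 0.0
t 17.0 tool [ 0.6438 -0.11    0.2392] F [-0.9883 -1.1567 -0.6893] shift [-0.0011  0.0006  0.0892] rz [np.float64(0.005340226497295708)] q6 [-0.28  0.13  1.55 -0.    1.47 -0.27]
2584 [ 0.6448 -0.1071  0.1537] ((0.6446757316589355, -0.11129660159349442), (0.11099408566951752, 0.01527426578104496), 88.66510772705078) [0.1541 0.156 ]
0.96 198.4 260.3 [ 0.6468 -0.1121  0.147 ]
```

View pics/w7.png

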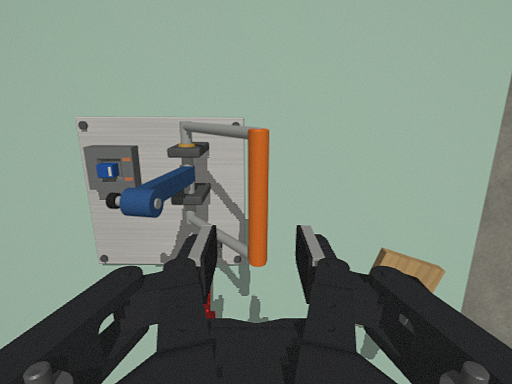

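Wrist view 7 shows the bar centred between the fingers, with its middle at about (259,198), measured (.6447,-.1113), top .155. I'll descend and close loosely so the bar can turn in the fingers.

Scaled: 0.045 m is 0.1125, 0.035 m is 0.0875.

```bash
echo '{"aperture":[0.5,0.5,0.5,0.25,0.25],"x":[-0.0025,0,0,0,0],"y":[0.0023,0,0,0,0],"z":[0.1125,0.0875,0.0225,0,0],"ax":[0,0,0,0,0],"ay":[0,0,0,0,0],"az":[0,0,0,0,0]}' | python3 -m crank
python3 - <<'E'
from h import *
rel([.6447,-.1113,.149],-.022)
E
```

```text
time: 17.68
tool_pos: [0.6465, -0.1133, 0.1553]
tool_rot: [0.001, 0.714, 0.7, 0.001]
contact_force: [-0.1, 0.8, 0.7]
gripper_width: 0.249
grasp_force: 0.0
t 17.675 tool [ 0.6465 -0.1133  0.1553] F [-0.0842  0.8303  0.6986] shift [ 0.002  -0.0019  0.0063] rz [np.float64(0.002202255218246796)] q6 [-0.29  0.2   1.62 -0.    1.32 -0.27]
```

Scaled: -0.0174 m is -0.0435, -0.0153 m is -0.0383.

```bash
echo '{"aperture":[0.25,0.25,0.25,0.25,0.25],"x":[0,0,0,0,0],"y":[-0.005,-0.0383,-0.0383,-0.0435,-0.0435],"z":[0.0125,-0.0235,-0.0235,-0.011,-0.011],"ax":[0,0,0,0,0],"ay":[0,0,0,0,0],"az":[0,0,0,0,0]}' | python3 -m crank; echo '{"aperture":[0.25,0.25],"x":[0,0],"y":[-0.0448,-0.0448],"z":[0.0025,0.0025],"ax":[0,0],"ay":[0,0],"az":[0,0]}' | python3 -m crank
python3 - <<'E'
from h import *
rel([.5673-.0242,-.1087,.1745],-.022); print(manip.state()["ft_torque"])
E
```

```text
time: 18.3
tool_pos: [0.58, -0.1117, 0.1788]
tool_rot: [0.003, 0.714, 0.7, 0.002]
contact_force: [4.1, -0.1, 0.7]
gripper_width: 0.252
grasp_force: 1.7
time: 18.55
tool_pos: [0.5438, -0.111, 0.1763]
tool_rot: [0.003, 0.714, 0.7, 0.002]
contact_force: [3.6, -0.3, 1.3]
gripper_width: 0.249
grasp_force: 1.6
t 18.55 tool [ 0.5438 -0.111   0.1763] F [ 3.5904 -0.2834  1.3177] shift [ 0.0023 -0.0007  0.0018] rz [np.float64(0.0029327882276479755)] q6 [-0.34 -0.06  1.85  0.    1.34 -0.32]
[-0.0458 -0.5261 -0.0136]
```

Scaled: -0.0168 m is -0.042, -0.0108 m is -0.027.

```bash
echo '{"aperture":[0.25,0.25,0.25,0.25,0.25],"x":[0,0,0,0,0],"y":[-0.042,-0.042,-0.027,-0.027,0],"z":[0.0153,0.0153,0.0193,0.0193,0],"ax":[0,0,0,0,0],"ay":[0,0,0,0,0],"az":[0,0,0,0,0]}' | python3 -m crank
python3 - <<'E'
from h import *
rel([.5673-.0794,-.1087+.0017,.145],-.022)
E
```

```text
time: 19.18
tool_pos: [0.4878, -0.1097, 0.1467]
tool_rot: [0.001, 0.714, 0.7, 0.001]
contact_force: [6.4, 0.2, 3.8]
gripper_width: 0.249
grasp_force: 3.1
t 19.175 tool [ 0.4878 -0.1097  0.1467] F [6.4131 0.2052 3.8493] shift [0.0027 0.0001 0.0017] rz [np.float64(0.002389894315912411)] q6 [-0.37 -0.17  2.    0.    1.3  -0.35]
```

Scaled: -0.003 m is -0.0075, 0.002 m is 0.005.

```bash
echo '{"aperture":[0.25,0.25,0.25],"x":[0,0,0],"y":[-0.0075,-0.0025,0],"z":[0.005,0.0025,0],"ax":[0,0,0],"ay":[0,0,0],"az":[0,0,0]}' | python3 -m crank; echo '{"aperture":[0.1,0.1,0.1],"x":[0,0,0],"y":[0,0,0],"z":[0,0,0],"ax":[0,0,0],"ay":[0,0,0],"az":[0,0,0]}' | python3 -m crank
python3 - <<'E'
from h import *
im,d=manip.grab_frame("scene"); save(cv2.resize(im[80:210,120:290],(800,600)),'e.png'); P=cloud("scene",d)
for q in("handle_mid","catch_knob","foot","relay_blue"):
    for x in manip.mark_of("scene",q)[:1]:
        r,c=x["centre"]; print(q,x["conf"],r,c,P[int(r),int(c)])
rel([.5673-.0794,-.1087+.0017,.145],-.022)
E
```

```text
time: 19.55
tool_pos: [0.4857, -0.1097, 0.145]
tool_rot: [0.003, 0.714, 0.7, 0.002]
contact_force: [7.4, 0.9, 4.0]
gripper_width: 0.252
grasp_force: 4.1
time: 19.92
tool_pos: [0.4881, -0.1097, 0.1454]
tool_rot: [0.005, 0.714, 0.7, 0.005]
contact_force: [18.3, 0.9, -2.4]
gripper_width: 0.158
grasp_force: 58.5
handle_mid 0.82 120.1 219.3 [ 0.4945 -0.1033  0.1428]
catch_knob 0.55 121.4 152.6 [ 0.5477 -0.3906 -0.0035]
foot 0.45 174.8 195.9 [ 0.5796 -0.0985  0.0075]
relay_blue 0.42 150.5 227.7 [ 0.4731 -0.1017  0.036 ]
t 20.175 tool [ 0.4881 -0.1098  0.1454] F [18.7485  0.5741 -1.7955] shift [ 0.0028 -0.0003  0.0004] rz [np.float64(0.0025164146102183427)] q6 [-0.37 -0.17  2.01  0.    1.29 -0.35]
```

View pics/e.png

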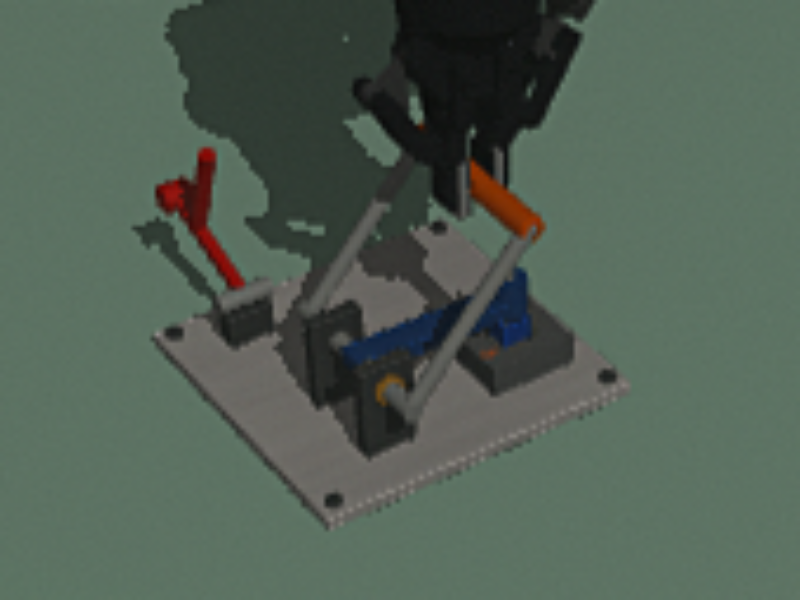

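The final view shows the catch lying outward at (185,195), the bar held in the fingers at (490,190), and the foot down on the relay at (515,325). The bar is at clamp x -79 mm, which is the stop. Handing in.

```bash
echo '{"aperture":[0.1,0.1],"x":[0,0],"y":[0,0],"z":[0,0],"ax":[0,0],"ay":[0,0],"az":[0,0]}' | python3 -m crank; python3 -c "
from plant import manip
print(manip.job_done())"
```

```text
time: 20.42
tool_pos: [0.4881, -0.1098, 0.1454]
tool_rot: [0.005, 0.714, 0.7, 0.005]
contact_force: [18.8, 0.8, -1.6]
gripper_width: 0.168
grasp_force: 58.5
the job is handed in; nothing more can be done
None
```

I handed the job in at 20.4 s with the blue relay seated in the nest, the catch flipped open (about 1.2 rad) and the lever held at its stop (about 1.42 rad); the hand-in returned no verdict, and the foot's press on the relay was only seen in the camera, not measured.

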